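# Seat the dish insert against the stage's alignment bar

## Task

With a fingertip in its round openings, turn the dish insert on the microscope's light base until its flat edge faces the alignment bar, then press it home so that the flat lies flush along the bar, with a light, steady push of about 5 N for half a second. Then swing the latch fully across behind it to keep it there. Do not grip or lift the insert, never press harder than a light touch needs (10 N at most), and leave the other things alone.

Things in the scene. Friction and masses are not known exactly. Their poses are not given: they have to be found in the camera images.
- light_base: Low cream microscope light base, 230 x 300 mm, black deck 38 mm above the bench; fixed, but elsewhere each time. Origin: centre of its underside; x along the channel to the alignment bar, y along the bar, z up. On the deck two black cheeks, 8 mm high, 45 mm wide, form a channel 102 mm wide about the x axis (x = -14 to +72 mm), closed by the bar, open at the near end by the latch.
- align_bar: Alignment bar: rigid bright steel bar 100 mm long (along light_base y), 14 mm deep and 14 mm high, screwed across the far end of the channel. Origin: middle of the lower edge of its working face, on the deck, at x = +72, y = 0 mm in light_base; that face looks to light_base -x. Axes as light_base.
- insert: Dish insert: loose aluminium disc, 100 mm across, 8 mm thick, about 0.11 kg, lying on the deck in the channel, 1 mm play to each cheek; slides with about 1 N. Origin: centre of its circle, at the underside; z up. Its 54 mm flat is 42 mm from the origin, square to its own +x. Two round through wells, 38 mm wide, are centred 24 mm to either side along its y; a bridge 10 mm wide is left between them.
- insert_flat (a point): Middle of the insert's flat, 42 mm from its origin along its +x, at half its thickness; axes as the insert. Seated, it lies on the bar's working face and the insert's +x points along light_base +x. Starts turned 45 degrees or more away from there, either way.
- latch (a joint): Latch: steel arm 10 mm wide, hinged on the deck near the channel's open end on its +y side, reaching 75 mm. 0 rad: parked, pointing to light_base -x. It swings counter-clockwise (from above) to a stop at 1.571 rad, lying across the channel to light_base -y, 2 mm clear of a seated insert and blocked by one that is not home. About 0.7 N at the knob moves it; it stays where left.
- latch_knob (a point): Centre of the top of the latch's upright black pin, 12 mm in diameter, 22 mm tall, 62 mm from the hinge axis; its top is 66 mm, the arm's top 45 mm above the bench.
- latch_hinge (a point): Point on the latch's upright hinge axis, 48 mm above the bench; at x = -27, y = +66 mm in light_base.
- dish_small: Bystander: closed 35 mm culture dish, 12 mm high, on the cheek to the right (light_base -y).
- oil_vial: Bystander: amber vial, 20 mm in diameter, 38 mm high, standing on the far left of the deck.
- dish_large: Bystander: closed 90 mm culture dish, 16 mm high, on the bench.
- medium_bottle: Bystander: glass bottle with cap, 72 mm in diameter, 170 mm high.
- tip_box: Bystander: pipette tip box, 85 x 122 mm, 57 mm high.
- pipette: Bystander: pipette lying on the bench, 250 mm long.
- forceps: Bystander: steel forceps lying on the bench, 130 mm long.

How it is judged (in metres and radians):
On the way:
1. the insert's flat is pressed flush against the alignment bar (flat within 1.5 mm of the bar and parallel within 0.04 rad, pressed with more than 2 N) (x of insert_flat in the frame of align_bar above -0.0015 m and angle between the x axis of insert and the x axis of light_base, either way round below 0.04 rad and contact force between insert and align_bar above 2 N), for 0.2 s.
At the end, for the whole second after the job is handed in: The insert lies flat on the deck at rest, its flat within 1.5 mm of the bar and parallel to it within 0.04 rad, and the latch is swung across to more than 1.45 rad (x of insert_flat in the frame of align_bar above -0.0015 m and angle between the x axis of insert and the x axis of light_base, either way round below 0.04 rad and value of joint latch above 1.45 rad and z of insert in the frame of light_base below 0.04 m and linear speed of insert below 0.01 m/s); the robot touches nothing.
It fails at once if the insert is lifted more than 6 mm off the deck or tipped more than 0.15 rad (z of insert in the frame of light_base above 0.044 m or angle between insert's own z axis and vertical above 0.15 rad).
It fails at once if the insert is gripped or pressed by the fingers with more than 20 N (contact force between the fingers and insert above 20 N).
It fails at once if the insert is pressed against the bar with more than 15 N (contact force between insert and align_bar above 15 N).
It fails at once if the robot presses on the light base, its bar or its latch with more than 25 N (contact force between any of the fingers, the arm and light_base above 25 N).
It fails at once if a bystander is moved more than 20 mm (distance of any of dish_small, oil_vial, dish_large, medium_bottle, tip_box, pipette, forceps from where it was at the start of the episode above 0.02 m).
It also fails if it takes over 64 s, if anything falls off the work surface, if the arm or the gripper's body presses on something with over 40 N, if the wrist force passes 120 N, or if a joint passes its speed limit or range.

## Robot

A 6-joint arm with a two-finger parallel gripper is mounted at the origin on the work surface. World frame = base frame: x ahead of the robot, y to its left, z up, the work surface at z = 0. Lengths are in m, angles in degrees, forces in N, time in s.
With the tool pointing down it reaches from about 0.3 to 0.75 m from the base axis. Payload 8.5 kg.
Tool frame: the origin (TCP) lies at the very end of the fingers, on their centre line; the grasp point (between the pads) lies 19 mm behind it; z points along the fingers, y is the line along which they close (so a half turn about z gives the same grasp; the last joint's range is limited). The gripper opens to 85 mm and grips with 20 to 120 N. Pads are 22 mm wide; open, the fingers measure 114 mm over their backs; the gripper's body (76 mm by 85 mm) begins 54 mm behind the grasp point. The pads swing forward as they close: fully open they stand 13 mm farther back than shut.
Start: joints at [-80.059, 21.807, 74.336, -0, 83.858, -12.336], TCP at [0.208, -0.509, 0.231] pointing down, gripper open.
Joint ranges: [-178.18, 178.18], [-50.72, 133.34], [12.68, 142.11], [-81.47, 261.47], [9.98, 163.14], [-165.26, 165.26]. Speed limits (degrees/s): [136.94, 136.94, 180, 180, 180, 180].

## Interface

Orientations are given as a 3x3 rotation matrix whose columns are the frame's x, y, z axes.
In Python, from rig import env gives the robot as it stands.
- The arm moves only by the tool move_arm, never from a script. Its argument "plan" is a list of rows, each a list of 7 numbers: the turn, a rotation vector about the tool's x, y, z in degrees, then the shift along the tool's x, y, z in cm, then the gripper command: -1 is shut, 1 is fully open, values between are in proportion. In form: [[ax, ay, az, tx, ty, tz, jaw], ...]. A call has 1 to 5 rows; each row is the pose to reach, as a shift and turn from the pose commanded when the call began, along the tool's axes at that moment; what a row does not reach only later rows make up. A row lasts 1/10 s, in which the tool goes at most 50 mm and 8.59 degrees, less where a joint would pass 70% of its speed; a pose out of reach is approached as far as the arm can. A call with a gripper value outside its range is refused whole. The fingers move at their own pace and stop on an object; "squeeze" is the grip in N (left out, the last holds). Time passes only in rows, so rows that repeat a pose let the fingers close. It gives the time, the measured TCP pose, the force, the opening and the grip force at its end, in the units of the state.
- env.observe(): the state, without advancing time (a new reading comes with each control period).
- env.get_image(name): name is "side" or "top" or "wrist"; returns a dict with "color" (400x640x3 uint8, red, green, blue), "fov_y" (degrees; the focal length in pixels is half the picture's height over the tangent of half this angle, whatever the lens; pixels are square), "cx", "cy" (the principal point, pixels), "R" (3x3) and "t" (3): a world point X has camera coordinates R X + t. Camera axes: x right, y down, z forward; pixel columns grow to the right and rows downward; lengths in m; the calibration is good to about 2 mm. A picture is of the moment at which its call begins. There is no depth.
- env.close_job(): hands the job in; it is judged then, once.
Trained networks look in a picture, given as the dict that the camera call returned (one of the last four; its "shot" number tells which), for a name from the list of things; names that differ only in an ending like _2 or _b are one class to them, and where a whole thing is asked for, a point or a joint stands for the part that bears it (a point fixed in the world has none). Each returns a list of dicts, best first, with "conf" (0 to 1); they miss things now and then, are a little off and sometimes report something else, mostly with a low value. They report only what shows in the picture. A call takes as long as a camera call.
- env.outline_of(target, picture): "mask" (400x640 bool, what is visible of it) and "bbox" ([centre column, centre row, width, height] in pixels, round what is visible of it).
- env.tip_of(target, picture): "pixel" ([column, row] in pixels: a listed point, or the origin of a listed thing).
The state is a dict: "time_s": time; "q": joint angles; "qvel": joint speeds; "joint_efforts": joint torques, N m; "position": TCP position; "tool_rot": TCP orientation; "ft_force": force on the tool from outside, world axes, zero at the start; "wrist_torque": the same for the moment, N m; "grip_width": finger opening in m; "gripper_force": force on a finger pad.
Only numpy, scipy, OpenCV 4.12 (cv2) and the standard library are available. Lean on these libraries where they do the work, as an engineer would, in place of code of your own. Each camera call takes 0.05 s, during which the arm holds its last target. There are 200 camera calls.

## Working session

There is one attempt and no reset: what is moved stays moved. The work goes in short steps, Python scripts to look and compute and a tool call to move; the robot and the scene stay as the last step left them, time stands still between calls to the robot, and variables do not carry over. Pictures are saved under pics/ and viewed, at most 10 in all, crops included, and the job is handed in when it is done.

Besides the shell and the picture viewer there is one more tool, called after "Call:" in YAML: its name, and indented under it one key for each argument. move_arm: Moves the arm, as the interface text tells. Its arguments: {"type":"object","properties":{"plan":{"type":"array"},"squeeze":{"type":"number"}},"required":["plan"]}

```bash
ls; mkdir -p pics; cat > h.py <<'E'
import numpy as np, cv2, math
from rig import env
def ray(p,px):
    f=p["color"].shape[0]/2/math.tan(math.radians(p["fov_y"])/2)
    d=np.array([(px[0]-p["cx"])/f,(px[1]-p["cy"])/f,1.]); R=np.array(p["R"]); 
    return -R.T@np.array(p["t"]), R.T@d
def at_z(p,px,z):
    c,d=ray(p,px); return c+d*(z-c[2])/d[2]
def proj(p,X):
    f=p["color"].shape[0]/2/math.tan(math.radians(p["fov_y"])/2)
    c=np.array(p["R"])@np.array(X)+np.array(p["t"]); return np.array([p["cx"]+f*c[0]/c[2],p["cy"]+f*c[1]/c[2]])
def save(p,n): cv2.imwrite("pics/"+n,cv2.cvtColor(p["color"],cv2.COLOR_RGB2BGR))
E
python3 - <<'E'
from h import *
Z=dict(light_base=0,align_bar=.038,insert=.038,insert_flat=.042,latch_knob=.066,latch_hinge=.048)
for n in ("top","side"):
    p=env.get_image(n); save(p,n+"0.png")
    print(n,(-np.array(p["R"]).T@np.array(p["t"])).round(3))
    for k,z in Z.items():
        for r in env.tip_of(k,p)[:2]:
            print(k,np.round(r["pixel"],1),round(r["conf"],2),at_z(p,r["pixel"],z).round(4))
E
```

```text
pics
top [ 0.473 -0.021  1.036]
light_base [320.9 191.2] 0.94 [ 0.566  -0.0122  0.    ]
align_bar [326.8 163.8] 0.61 [ 0.6301 -0.0258  0.038 ]
insert [319.1 186.2] 0.57 [ 0.5748 -0.0079  0.038 ]
insert_flat [331.5 196.3] 0.88 [ 0.5503 -0.0384  0.042 ]
insert_flat [294.7 220.7] 0.27 [0.4899 0.0495 0.042 ]
latch_knob [296.4 221.3] 0.69 [0.4881 0.0438 0.066 ]
latch_knob [353.1 187.8] 0.64 [ 0.5694 -0.0888  0.066 ]
latch_hinge [288.8 193.5] 0.6 [0.555  0.0646 0.048 ]
side [ 0.321 -1.066  0.759]
light_base [331.2 214.5] 0.66 [ 5.716e-01 -3.000e-04  0.000e+00]
align_bar [359.8 206.7] 0.71 [ 0.6417 -0.0358  0.038 ]
insert [337.2 206.9] 0.95 [ 0.5828 -0.0227  0.038 ]
insert [299.8 188. ] 0.53 [0.5028 0.0956 0.038 ]
insert_flat [322.6 211.1] 0.83 [ 0.5394 -0.0388  0.042 ]
latch_knob [301.2 190.2] 0.58 [0.4974 0.0383 0.066 ]
latch_hinge [320.8 189.4] 0.68 [0.5559 0.0584 0.048 ]
```

```bash
python3 -c "
import cv2
a=cv2.imread('pics/top0.png')[110:290,210:450]; cv2.imwrite('pics/top0c.png',cv2.resize(a,None,fx=3.3,fy=3.3,interpolation=cv2.INTER_CUBIC))
a=cv2.imread('pics/side0.png')[130:280,230:430]; cv2.imwrite('pics/side0c.png',cv2.resize(a,None,fx=4,fy=4,interpolation=cv2.INTER_CUBIC))"
```

```text
(no output)
```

View pics/top0c.png

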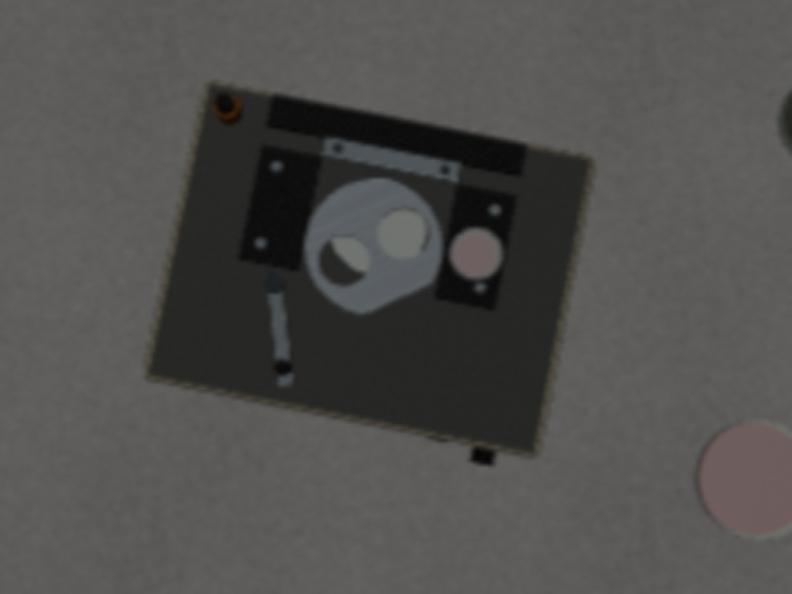

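The top view shows the base yawed about -11°, with the bar across the top (crop 325,147 to 460,172). The insert is centred at about crop (373,245) with its flat towards the lower right. That is roughly -155° in world, so it needs about +143° CCW. The latch is parked with its knob at (283,367).

```bash
cat >> h.py <<'E'
def delta(pos,yang,o=None):
    """tool-frame move to pos with tool pointing down and tool y at world angle yang (deg)"""
    o=o or env.observe(); R=np.array(o["tool_rot"]); y=np.array([math.cos(math.radians(yang)),math.sin(math.radians(yang)),0]); z=np.array([0,0,-1.])
    T=np.c_[np.cross(y,z),y,z]
    rv=np.degrees(cv2.Rodrigues(R.T@T)[0].ravel()); sh=100*R.T@(np.array(pos)-np.array(o["position"]))
    print("turn",rv.round(2),"shift cm",sh.round(2),"y now",round(math.degrees(math.atan2(R[1,1],R[0,1])),2),"q",np.round(o["q"],1))
E
python3 - <<'E'
from h import *
o=env.observe(); print(np.round(o["tool_rot"],4),o["grip_width"],o["ft_force"])
delta([.575,-.015,.23],115.3); delta([.575,-.015,.23],-64.7)
E
```

```text
[[ 0.9254  0.3791  0.    ]
 [ 0.3791 -0.9254 -0.    ]
 [-0.      0.     -1.    ]] 0.08569686209596565 [ 0.08669267  1.30494552 -0.08706397]
turn [  0.    -0.   176.98] shift cm [ 52.64 -31.82   0.13] y now -67.72 q [-80.1  21.8  74.3  -0.   83.9 -12.3]
turn [ 0.    0.   -3.02] shift cm [ 52.64 -31.82   0.13] y now -67.72 q [-80.1  21.8  74.3  -0.   83.9 -12.3]
```

Call:
move_arm:
  plan:
    - [0,0,0,4.2,-2.5,0,-0.21]
    - [0,0,-1,8.4,-5.0,0,-0.21]
    - [0,0,-2,12.6,-7.6,0,-0.21]
    - [0,0,-2,16.8,-10.1,0,-0.21]
    - [0,0,-3,21,-12.7,0,-0.21]

```text
time_s: 1.2
position: [0.3555, -0.3102, 0.2315]
tool_rot: [[0.904, 0.427, 0.0], [0.427, -0.904, -0.0], [0.0, 0.0, -1.0]]
ft_force: [1.1, -0.4, -0.0]
grip_width: 0.0338
gripper_force: 0.0
```

Call:
move_arm:
  plan:
    - [0,0,0,4.2,-2.5,0,-0.21]
    - [0,0,0,8.4,-5.0,0,-0.21]
    - [0,0,0,12.6,-7.6,0,-0.21]
    - [0,0,0,16.8,-10.1,0,-0.21]
    - [0,0,0,21,-12.7,0,-0.21]

```text
time_s: 1.7
position: [0.4912, -0.1054, 0.2315]
tool_rot: [[0.904, 0.427, 0.001], [0.427, -0.904, -0.0], [0.0, 0.001, -1.0]]
ft_force: [0.6, -0.9, -0.0]
grip_width: 0.0337
gripper_force: 0.0
```

```bash
python3 - <<'E'
from h import *
delta([.575,-.015,.23],-64.7)
E
```

```text
turn [ 0.03 -0.02 -0.02] shift cm [11.44 -4.6   0.16] y now -64.72 q [-25.6  17.   81.7  -0.   81.3  39.1]
```

Call:
move_arm:
  plan:
    - [0,0,0,4.2,-1.6,0,-0.21]
    - [0,0,0,8.4,-3.3,0,-0.21]
    - [0,0,0,11.4,-4.6,0,-0.21]
    - [0,0,0,11.4,-4.6,0,-0.21]
    - [0,0,0,11.4,-4.6,0,-0.21]

```text
time_s: 2.2
position: [0.5737, -0.0167, 0.231]
tool_rot: [[0.904, 0.428, -0.001], [0.428, -0.904, -0.0], [-0.001, -0.0, -1.0]]
ft_force: [-0.0, -0.7, -0.9]
grip_width: 0.0339
gripper_force: 0.0
```

```bash
python3 - <<'E'
from h import *
Z=dict(align_bar=.038,insert=.038,insert_flat=.042,latch_knob=.066,latch_hinge=.048)
p=env.get_image("wrist"); save(p,"w1.png"); print(env.observe()["position"],env.observe()["ft_force"])
for k,z in Z.items():
    for r in env.tip_of(k,p)[:2]:
        print(k,np.round(r["pixel"],1),round(r["conf"],2),at_z(p,r["pixel"],z).round(4))
E
```

```text
[ 0.57339449 -0.01737803  0.23117154] [-0.23108549 -0.18921595  0.30305845]
align_bar [351.2 128.4] 0.82 [ 0.6388 -0.0275  0.038 ]
insert [324.  166.4] 0.67 [ 0.5845 -0.0182  0.038 ]
insert_flat [321.7 204.2] 0.68 [ 0.5408 -0.036   0.042 ]
latch_knob [351.7 129.4] 0.39 [ 0.638 -0.025  0.066]
latch_knob [375.  199.3] 0.38 [ 0.5795 -0.0853  0.066 ]
latch_hinge [257.9 165.8] 0.67 [0.5533 0.0535 0.048 ]
latch_hinge [269.2  44.1] 0.45 [0.6787 0.0912 0.048 ]
```

View pics/w1.png

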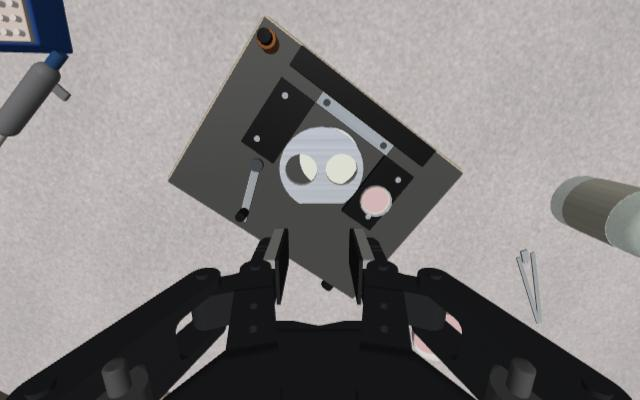

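The wrist view is clear: wells at (301,169) and (341,169), flat along row 203, bar from (320,95) to (392,152), hinge at (258,165), knob at (242,214). Next I'll fit the outlines in world coordinates.

```bash
cat > fit.py <<'E'
from h import *
def pts(p,name,z):
    r=env.outline_of(name,p)
    if not r: print("no",name); return None
    m=r[0]["mask"].astype(np.uint8); c=max(cv2.findContours(m,cv2.RETR_EXTERNAL,cv2.CHAIN_APPROX_NONE)[0],key=len)[:,0]
    return np.array([at_z(p,q,z)[:2] for q in c])
def rect(p,name,z):
    P=pts(p,name,z)
    if P is None: return
    r=cv2.minAreaRect((P*1000).astype(np.float32)); print(name,"centre",np.round(r[0],1),"size",np.round(r[1],1),"ang",round(r[2],1))
def insert(p):
    P=pts(p,"insert",.046)*1000
    if P is None: return
    from scipy.optimize import least_squares
    def sd(v):
        d=P-v[:2]; n=np.array([math.cos(v[2]),math.sin(v[2])]); return np.maximum(np.hypot(*d.T)-50, d@n-42)
    best=min((least_squares(sd,[*P.mean(0),a],loss="soft_l1") for a in np.radians(range(0,360,30))),key=lambda s:s.cost)
    print("insert",best.x[:2].round(1),"yaw",round(math.degrees(best.x[2]),1),"cost",round(best.cost,1),len(P)); return best.x
E
python3 - <<'E'
from fit import *
for n in("wrist","top"):
    p=env.get_image(n); print(n)
    insert(p); rect(p,"align_bar",.052); rect(p,"light_base",.038); rect(p,"latch",.045)
    if n=="wrist":
        for px,z in(((327,103),.052),((383,146),.052),((285,96),.046),((257,139),.046),((398,180),.046),((301,169),.044),((341,169),.044)): print(px,at_z(p,px,z).round(4))
E
```

```text
wrist
insert [580.5 -15.7] yaw 205.2 cost 73.1 230
align_bar centre [644.5 -27.9] size [99.8 16. ] ang 79.0
light_base centre [563.7 -12.1] size [291.5 233.8] ang 79.5
latch centre [518.5  52.8] size [84.9 16.4] ang 5.6
(327, 103) [0.6515 0.0094 0.052 ]
(383, 146) [ 0.6366 -0.0689  0.052 ]
(285, 96) [0.6386 0.0548 0.046 ]
(257, 139) [0.5815 0.0654 0.046 ]
(398, 180) [ 0.6086 -0.1065  0.046 ]
(301, 169) [0.5706 0.0048 0.044 ]
(341, 169) [ 0.5911 -0.0386  0.044 ]
top
insert [583.8 -18.6] yaw 1296.1 cost 576.7 83
no align_bar
light_base centre [ 536.  -133.9] size [ 60.7 240.5] ang 76.9
latch centre [532.5  51.7] size [44.4 10.2] ang 8.7
```

```bash
python3 - <<'E'
from h import *
delta([.5807,-.0162,.065],-64.8)
E
```

```text
turn [ 0.   -0.    0.08] shift cm [ 0.66  0.22 16.63] y now -64.72 q [-13.5  24.2  70.4  -0.   85.4  51.2]
```

Call:
move_arm:
  plan:
    - [0,0,0,0.66,0.22,3,-0.21]
    - [0,0,0,0.66,0.22,7.5,-0.21]
    - [0,0,0,0.66,0.22,12,-0.21]
    - [0,0,0,0.66,0.22,15,-0.21]
    - [0,0,0,0.66,0.22,16.6,-0.21]

```text
time_s: 3.5
position: [0.5795, -0.0159, 0.0625]
tool_rot: [[0.904, 0.427, -0.004], [0.427, -0.904, 0.001], [-0.003, -0.003, -1.0]]
ft_force: [-0.5, -0.0, -1.0]
grip_width: 0.034
gripper_force: 0.0
```

```bash
python3 - <<'E'
from fit import *
p=env.get_image("side"); cv2.imwrite("pics/s2.png",cv2.cvtColor(cv2.resize(p["color"][120:290,230:450],None,fx=3.5,fy=3.5,interpolation=cv2.INTER_CUBIC),cv2.COLOR_RGB2BGR))
p=env.get_image("wrist"); save(p,"w2.png")
delta([.5807,-.0162,.065],-64.8)
X=np.array([.5807,-.0162,.065]);a=math.radians(-64.8);u=np.array([math.cos(a),math.sin(a),0])
for s in(-1,1): print(proj(env.get_image("side"),X+s*u*.0315))
E
```

```text
turn [-0.17  0.21  0.08] shift cm [ 0.09  0.07 -0.19] y now -64.72 q [-13.3  34.5  82.7  -0.   63.   51.5]
[328.50105215 192.26481874]
[343.47876819 202.29038274]
```

View pics/w2.png

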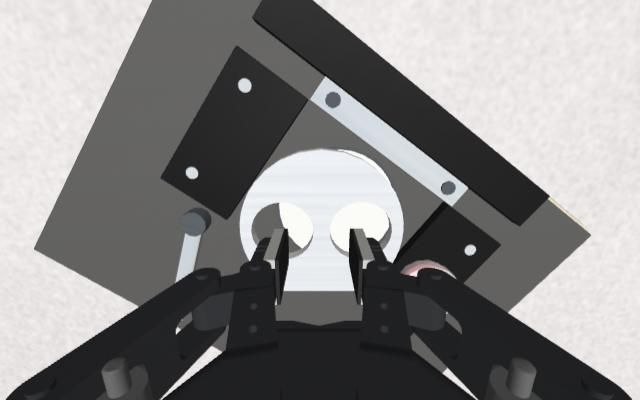

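View pics/s2.png

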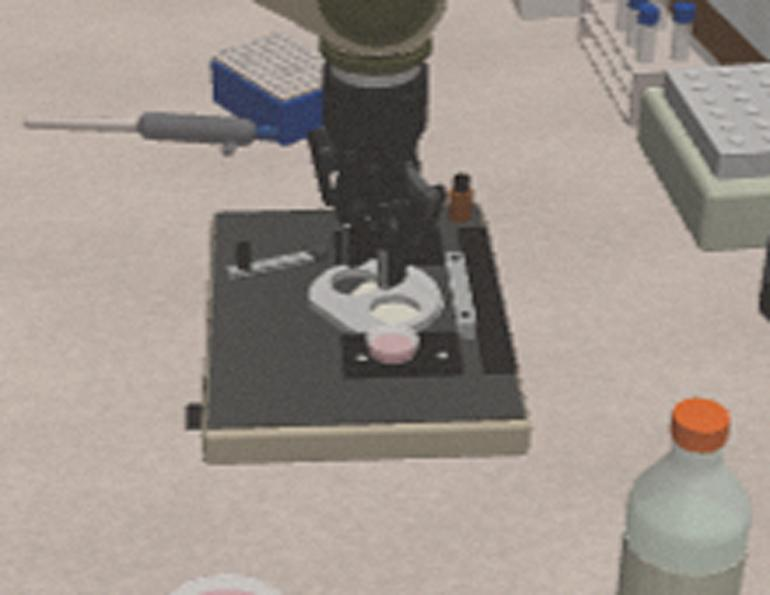

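The wrist view has the pads straddling the wells symmetrically (tips at columns 283 and 352; wells at 282 and 361), and the side view agrees. I'll descend in small steps.

Call:
move_arm:
  plan:
    - [0,0,0,0.1,0.06,0.6,-0.21]
    - [0,0,0,0.1,0.06,1.2,-0.21]
    - [0,0,0,0.1,0.06,1.5,-0.21]
    - [0,0,0,0.1,0.06,1.5,-0.21]

```text
time_s: 4.1
position: [0.5817, -0.0163, 0.05]
tool_rot: [[0.904, 0.427, -0.001], [0.427, -0.904, 0.0], [-0.001, -0.0, -1.0]]
ft_force: [0.7, 0.9, 0.4]
grip_width: 0.0337
gripper_force: 0.0
```

Call:
move_arm:
  plan:
    - [0,0,0,0,0,0.15,-0.21]
    - [0,0,0,0,0,0.3,-0.21]
    - [0,0,0,0,0,0.4,-0.21]
    - [0,0,0,0,0,0.4,-0.21]

```text
time_s: 4.5
position: [0.5818, -0.0163, 0.0462]
tool_rot: [[0.904, 0.427, -0.0], [0.427, -0.904, 0.0], [-0.0, -0.0, -1.0]]
ft_force: [0.1, 0.6, -0.2]
grip_width: 0.034
gripper_force: 0.0
```

Call:
move_arm:
  plan:
    - [0,0,0,0,0,0.1,-0.21]
    - [0,0,0,0,0,0.2,-0.21]
    - [0,0,0,0,0,0.3,-0.21]
    - [0,0,0,0,0,0.35,-0.21]
    - [0,0,0,0,0,0.35,-0.21]

```text
time_s: 5.0
position: [0.5818, -0.0163, 0.0427]
tool_rot: [[0.904, 0.427, -0.0], [0.427, -0.904, 0.0], [-0.0, -0.0, -1.0]]
ft_force: [0.1, -0.6, 0.5]
grip_width: 0.0337
gripper_force: 0.0
```

Call:
move_arm:
  plan:
    - [0,0,0,0,0,0.05,-0.21]
    - [0,0,0,0,0,0.1,-0.21]
    - [0,0,0,0,0,0.1,-0.21]

```text
time_s: 5.3
position: [0.5818, -0.0163, 0.0418]
tool_rot: [[0.904, 0.427, -0.0], [0.427, -0.904, 0.0], [-0.0, -0.0, -1.0]]
ft_force: [-0.6, -0.4, -1.0]
grip_width: 0.0336
gripper_force: 0.0
```

Call:
move_arm:
  plan:
    - [0,0,0,0,0,0.07,-0.21]
    - [0,0,0,0,0,0.14,-0.21]
    - [0,0,0,0,0,0.14,-0.21]

```text
time_s: 5.6
position: [0.5818, -0.0163, 0.0403]
tool_rot: [[0.904, 0.427, -0.0], [0.427, -0.904, 0.0], [-0.0, -0.0, -1.0]]
ft_force: [0.3, -1.8, 0.7]
grip_width: 0.0335
gripper_force: 0.0
```

Call:
move_arm:
  plan:
    - [0,0,0,0,0,0.05,-0.21]
    - [0,0,0,0,0,0.1,-0.21]
    - [0,0,0,0,0,0.1,-0.21]

```text
time_s: 5.9
position: [0.5818, -0.0163, 0.0393]
tool_rot: [[0.904, 0.427, -0.0], [0.427, -0.904, 0.0], [-0.0, -0.0, -1.0]]
ft_force: [0.1, 0.1, 0.5]
grip_width: 0.0337
gripper_force: 0.0
```

Call:
move_arm:
  plan:
    - [0,0,-6,0,0,0,-0.21]
    - [0,0,-12,0,0,0,-0.21]
    - [0,0,-18,0,0,0,-0.21]
    - [0,0,-24,0,0,0,-0.21]
    - [0,0,-30,0,0,0,-0.21]

```text
time_s: 6.4
position: [0.5821, -0.0166, 0.0395]
tool_rot: [[0.566, 0.824, 0.001], [0.824, -0.566, -0.0], [-0.0, 0.001, -1.0]]
ft_force: [1.0, -1.4, -0.6]
grip_width: 0.0333
gripper_force: 1.4
```

```bash
python3 - <<'E'
from fit import *
for n in("wrist","top"):
    p=env.get_image(n); insert(p); save(p,n+"3.png")
o=env.observe();print(o["ft_force"],o["wrist_torque"],o["position"])
E
```

```text
insert [582.3 -14.6] yaw 215.1 cost 7635.7 807
insert [596.7 -23.2] yaw 7709.6 cost 48.5 23
[ 0.62945017 -0.92129848 -0.33330404] [-0.06752124 -0.05146131 -0.00683982] [ 0.58188049 -0.01635119  0.03945462]
```

View pics/wrist3.png

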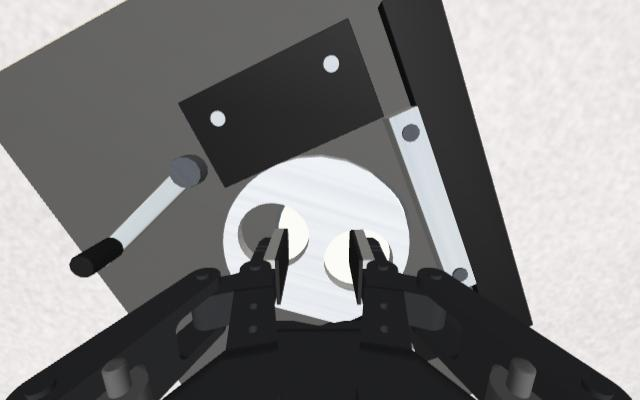

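The insert follows the fingers with about 15° of lag and no visible tilt. I'll keep turning.

Call:
move_arm:
  plan:
    - [0,0,-6,0,0,0,-0.21]
    - [0,0,-12,0,0,0,-0.21]
    - [0,0,-18,0,0,0,-0.21]
    - [0,0,-24,0,0,0,-0.21]
    - [0,0,-30,0,0,0,-0.21]

```text
time_s: 7.1
position: [0.5818, -0.0162, 0.0394]
tool_rot: [[0.081, 0.997, -0.0], [0.997, -0.081, 0.0], [0.0, -0.0, -1.0]]
ft_force: [0.4, -0.3, 1.0]
grip_width: 0.0338
gripper_force: 0.8
```

Call:
move_arm:
  plan:
    - [0,0,-6,0,0,0,-0.21]
    - [0,0,-12,0,0,0,-0.21]
    - [0,0,-18,0,0,0,-0.21]
    - [0,0,-24,0,0,0,-0.21]
    - [0,0,-30,0,0,0,-0.21]

```text
time_s: 7.6
position: [0.5818, -0.0162, 0.0394]
tool_rot: [[-0.429, 0.903, -0.0], [0.903, 0.429, 0.0], [0.0, -0.0, -1.0]]
ft_force: [-1.2, 0.1, -0.2]
grip_width: 0.034
gripper_force: 0.8
```

Call:
move_arm:
  plan:
    - [0,0,-6,0,0,0,-0.21]
    - [0,0,-12,0,0,0,-0.21]
    - [0,0,-18,0,0,0,-0.21]
    - [0,0,-24,0,0,0,-0.21]
    - [0,0,-30,0,0,0,-0.21]

```text
time_s: 8.1
position: [0.5818, -0.0162, 0.0394]
tool_rot: [[-0.823, 0.568, -0.0], [0.568, 0.823, 0.0], [0.0, 0.0, -1.0]]
ft_force: [0.7, 0.2, 0.7]
grip_width: 0.0339
gripper_force: 0.8
```

Call:
move_arm:
  plan:
    - [0,0,-6,0,0,0,-0.21]
    - [0,0,-12,0,0,0,-0.21]
    - [0,0,-18,0,0,0,-0.21]
    - [0,0,-24,0,0,0,-0.21]
    - [0,0,-30,0,0,0,-0.21]

```text
time_s: 8.6
position: [0.5818, -0.0161, 0.0394]
tool_rot: [[-0.997, 0.081, -0.0], [0.081, 0.997, 0.0], [0.0, 0.0, -1.0]]
ft_force: [1.0, -0.8, 0.4]
grip_width: 0.0334
gripper_force: 0.8
```

```bash
python3 - <<'E'
from fit import *
for n in("wrist",):
    p=env.get_image(n); insert(p); rect(p,"align_bar",.052); save(p,n+"4.png")
o=env.observe();print(o["ft_force"],o["wrist_torque"],o["position"]); delta([.5818,-.0163,.0393],79.1)
E
```

```text
insert [582.2 -15.9] yaw -24.1 cost 7668.2 799
align_bar centre [632.  -73.4] size [ 4.1 18. ] ang 76.7
[ 0.17840811 -0.61630091 -0.03475374] [-0.02943938  0.01223561 -0.00316396] [ 0.58180102 -0.01622297  0.0394296 ]
turn [ 0.01 -0.01  5.96] shift cm [-0.   -0.01  0.01] y now 85.06 q [-13.2  36.4  83.8   0.   59.8 -98.3]
```

View pics/wrist4.png

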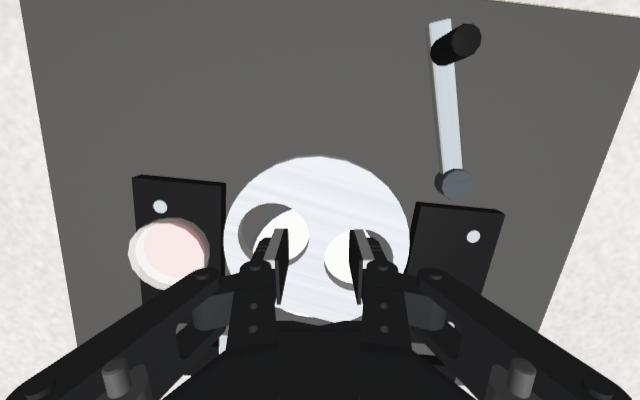

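The insert is now about 15-20° behind the tool; the wells sit at about (274,235) and (356,258). I'll measure the lag from the brushed texture, with the aligned picture w2 as the reference.

```bash
cat > tex.py <<'E'
from fit import *
def patch(img,p):
    # rectify insert-top plane, tool-aligned, 0.25 mm/px, region ahead of bridge
    o=env.observe(); R=np.array(o["tool_rot"]); c=np.array(o["position"]); return R,c
def ori(p,W=None,show=False):
    """orientation (deg, world) of the brushed lines on insert top, rectified in world"""
    o=env.observe(); c=np.array(o["position"]); R=np.array(o["tool_rot"]); s=.0003
    ax=R[:,0]; ay=R[:,1]
    pts=[(-.0,-.02),(0,.02),(.045,.02),(.045,-.02)]
    best=None
    for sg in(1,-1):
        X=[np.r_[(c+sg*a*ax+b*ay)[:2],.046] for a,b in((.022,-.012),(.022,.012),(.044,.012),(.044,-.012))]
        q=np.array([proj(p,x) for x in X],np.float32)
        if q[:,1].mean()<215 and best is None: best=q
    H=cv2.getPerspectiveTransform(best,np.float32([[0,220],[240,220],[240,0],[0,0]]))
    g=cv2.cvtColor(cv2.warpPerspective(p["color"],H,(240,220),flags=cv2.INTER_CUBIC),cv2.COLOR_RGB2GRAY).astype(np.float32)
    g=cv2.GaussianBlur(g,(0,0),3); gx=cv2.Sobel(g,5,1,0)[20:-20,20:-20]; gy=cv2.Sobel(g,5,0,1)[20:-20,20:-20]
    th=.5*math.degrees(math.atan2(2*(gx*gy).sum(),(gx**2-gy**2).sum()))
    coh=math.hypot(2*(gx*gy).sum(),(gx**2-gy**2).sum())/(gx**2+gy**2).sum()
    print("gradient dir in tool patch",round(th,2),"coherence",round(coh,2),best.round(0).tolist())
E
python3 - <<'E'
from tex import *
p=env.get_image("wrist"); ori(p)
o=env.observe()
# wells as predicted for several lags
c=np.array(o["position"]);a0=85.06
for lag in(0,13,16,19):
    a=math.radians(a0-lag);u=np.array([math.cos(a),math.sin(a),0])
    print(lag,[proj(p,np.r_[(c+s*.024*u)[:2],.046]).round(1).tolist() for s in(-1,1)])
# left hole: rim from non-bright pixels? print rim extremes on dark side
g=cv2.cvtColor(p["color"],cv2.COLOR_RGB2GRAY); print(g[225,228:320:3].tolist()); print(g[195:270:3,262].tolist())
E
```

```text
gradient dir in tool patch -73.49 coherence 0.95 [[292.0, 208.0], [339.0, 208.0], [340.0, 166.0], [291.0, 166.0]]
0 [[270.9, 247.3], [360.7, 247.3]]
13 [[271.6, 238.0], [359.1, 256.4]]
16 [[272.1, 235.9], [358.5, 258.4]]
19 [[272.7, 233.8], [357.7, 260.4]]
[238, 237, 236, 237, 119, 99, 100, 99, 99, 98, 99, 99, 95, 235, 252, 252, 252, 252, 252, 252, 252, 252, 252, 252, 252, 252, 246, 237, 238, 238, 238]
[241, 242, 238, 221, 99, 99, 99, 99, 99, 99, 96, 101, 245, 252, 251, 27, 27, 40, 34, 28, 27, 31, 27, 27, 27]
```

Texture and wells agree on a lag of 16.5°, so it needs 10.5° more. After that I bring the fingers back parallel to the bar.

Call:
move_arm:
  plan:
    - [0,0,-5,0,0,0,-0.21]
    - [0,0,-9,0,0,0,-0.21]
    - [0,0,-10.5,0,0,0,-0.21]
    - [0,0,-10.5,0,0,0,-0.21]

```text
time_s: 9.2
position: [0.5818, -0.0163, 0.0394]
tool_rot: [[-0.995, -0.098, -0.0], [-0.098, 0.995, 0.0], [0.0, 0.0, -1.0]]
ft_force: [-0.4, -0.1, -0.0]
grip_width: 0.034
gripper_force: 0.3
```

Call:
move_arm:
  plan:
    - [0,0,6,0,0,0,-0.21]
    - [0,0,12,0,0,0,-0.21]
    - [0,0,16.5,0,0,0,-0.21]
    - [0,0,16.5,0,0,0,-0.21]
    - [0,0,16.5,0,0,0,-0.21]

```text
time_s: 9.7
position: [0.5818, -0.0163, 0.0394]
tool_rot: [[-0.983, 0.185, -0.0], [0.185, 0.983, 0.0], [0.0, 0.0, -1.0]]
ft_force: [-0.7, -0.1, -0.5]
grip_width: 0.0338
gripper_force: 0.0
```

```bash
python3 - <<'E'
from tex import *
p=env.get_image("wrist"); ori(p); save(p,"w5.png")
delta([.5818,-.0163,.0393],79.1)
a=math.radians(-10.9); d=np.array([math.cos(a),math.sin(a),0]); delta(np.array([.5818,-.0163,.0393])+.015*d,79.1); print(env.observe()["ft_force"])
# right cheek/left cheek edges: check base direction from cheek near-end edges
rect(p,"light_base",.038)
E
```

```text
gradient dir in tool patch -89.21 coherence 0.96 [[292.0, 209.0], [339.0, 209.0], [340.0, 166.0], [291.0, 166.0]]
turn [-0.   -0.01  0.23] shift cm [0.   0.   0.01] y now 79.33 q [-13.3  36.4  83.8  -0.   59.8 -92.6]
turn [-0.   -0.01  0.23] shift cm [-1.5  -0.01  0.01] y now 79.33 q [-13.3  36.4  83.8  -0.   59.8 -92.6]
[ 0.41057763  1.09404651 -0.97909848]
light_base centre [556.5 -11.1] size [288.5 184.2] ang 79.5
```

View pics/w5.png

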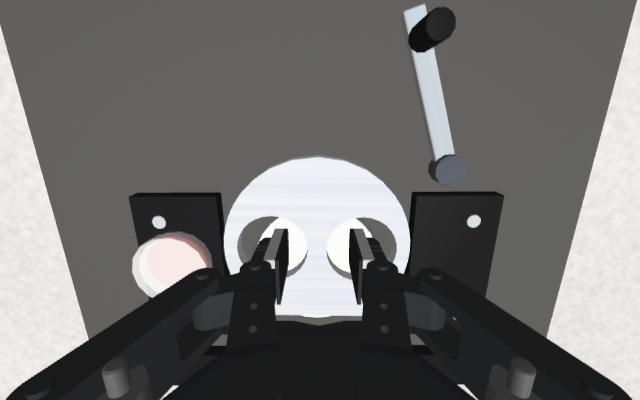

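Everything is parallel: the cheek edges lie level on row 192 and the wells are level at rows 245-247. Now I push toward the bar, which is tool -x.

Call:
move_arm:
  plan:
    - [0,0,0,-0.4,0,0,-0.21]
    - [0,0,0,-0.75,0,0,-0.21]
    - [0,0,0,-1.1,0,0,-0.21]
    - [0,0,0,-1.4,0,0,-0.21]
    - [0,0,0,-1.6,0,0,-0.21]

```text
time_s: 10.3
position: [0.5978, -0.0193, 0.0394]
tool_rot: [[-0.983, 0.186, -0.0], [0.186, 0.983, 0.0], [0.0, 0.0, -1.0]]
ft_force: [-1.6, 0.5, 0.9]
grip_width: 0.0337
gripper_force: 0.7
```

Call:
move_arm:
  plan:
    - [0,0,0,-0.05,0,0,-0.21]
    - [0,0,0,-0.1,0,0,-0.21]
    - [0,0,0,-0.15,0,0,-0.21]
    - [0,0,0,-0.2,0,0,-0.21]
    - [0,0,0,-0.2,0,0,-0.21]

```text
time_s: 10.8
position: [0.5996, -0.0197, 0.0394]
tool_rot: [[-0.983, 0.186, 0.0], [0.186, 0.983, -0.0], [-0.0, 0.0, -1.0]]
ft_force: [-0.2, 0.2, -0.0]
grip_width: 0.0338
gripper_force: 0.4
```

```bash
python3 - <<'E'
from tex import *
p=env.get_image("wrist"); ori(p)
delta([.5818,-.0163,.0393],79.1)
# back rim of insert (far from bar) along axis: scan rows at centre column
g=cv2.cvtColor(p["color"],cv2.COLOR_RGB2GRAY)[:,318].astype(int); r=np.argmax(np.diff(g[120:230])>60)+121; print("rim row",r,at_z(p,(318,r),.046).round(4)[:2])
X=at_z(p,(318,r),.046)[:2]; a=math.radians(-10.9); d=np.array([math.cos(a),math.sin(a)]); print("insert centre x in base ~",((X-[.566,-.0125])@d+.05).round(4))
E
```

```text
gradient dir in tool patch 89.14 coherence 0.97 [[292.0, 208.0], [339.0, 208.0], [340.0, 166.0], [291.0, 166.0]]
turn [0.   0.01 0.17] shift cm [1.81 0.   0.01] y now 79.27 q [-13.2  37.8  80.7   0.   61.5 -92.5]
rim row 142 [ 0.545  -0.0081]
insert centre x in base ~ 0.0286
```

Call:
move_arm:
  plan:
    - [0,0,0,-0.03,0,0,-0.21]
    - [0,0,0,-0.06,0,0,-0.21]
    - [0,0,0,-0.06,0,0,-0.21]

```text
time_s: 11.15
position: [0.6001, -0.0198, 0.0394]
tool_rot: [[-0.983, 0.186, -0.0], [0.186, 0.983, 0.0], [0.0, 0.0, -1.0]]
ft_force: [-1.1, -0.5, -0.9]
grip_width: 0.0338
gripper_force: 0.5
```

Call:
move_arm:
  plan:
    - [0,0,0,-0.03,0,0,-0.21]
    - [0,0,0,-0.06,0,0,-0.21]
    - [0,0,0,-0.06,0,0,-0.21]

```text
time_s: 11.45
position: [0.6008, -0.0199, 0.0394]
tool_rot: [[-0.983, 0.186, 0.0], [0.186, 0.983, -0.0], [-0.0, -0.0, -1.0]]
ft_force: [-0.6, 0.8, 0.4]
grip_width: 0.0335
gripper_force: 0.5
```

Call:
move_arm:
  plan:
    - [0,0,0,-0.03,0,0,-0.21]
    - [0,0,0,-0.06,0,0,-0.21]
    - [0,0,0,-0.06,0,0,-0.21]

```text
time_s: 11.75
position: [0.6013, -0.02, 0.0394]
tool_rot: [[-0.983, 0.186, 0.0], [0.186, 0.983, 0.0], [-0.0, 0.0, -1.0]]
ft_force: [-0.7, 0.4, -0.5]
grip_width: 0.034
gripper_force: 0.5
```

Call:
move_arm:
  plan:
    - [0,0,0,-0.03,0,0,-0.21]
    - [0,0,0,-0.06,0,0,-0.21]
    - [0,0,0,-0.06,0,0,-0.21]

```text
time_s: 12.05
position: [0.6019, -0.0201, 0.0394]
tool_rot: [[-0.983, 0.186, 0.0], [0.186, 0.983, -0.0], [-0.0, 0.0, -1.0]]
ft_force: [-0.7, 0.5, -0.2]
grip_width: 0.0336
gripper_force: 0.5
```

Call:
move_arm:
  plan:
    - [0,0,0,-0.03,0,0,-0.21]
    - [0,0,0,-0.05,0,0,-0.21]
    - [0,0,0,-0.05,0,0,-0.21]

```text
time_s: 12.35
position: [0.6022, -0.0202, 0.0394]
tool_rot: [[-0.983, 0.186, -0.0], [0.186, 0.983, 0.0], [0.0, 0.0, -1.0]]
ft_force: [-1.7, -0.1, 1.0]
grip_width: 0.0337
gripper_force: 0.9
```

```bash
python3 - <<'E'
from tex import *
for n in("wrist","wrist","wrist"):
    p=env.get_image(n); o=env.observe(); print(np.round(o["ft_force"],2),np.round(o["joint_efforts"],2))
ori(p); g=cv2.cvtColor(p["color"],cv2.COLOR_RGB2GRAY)[:,318].astype(int); print(g[130:170].tolist())
E
```

```text
[-1.85  0.63  0.15] [-1.300e-01 -5.362e+01 -1.863e+01  3.000e-02 -4.400e-01 -1.000e-02]
[-1.52 -0.58  0.19] [-1.300e-01 -5.364e+01 -1.866e+01  3.000e-02 -4.500e-01 -1.000e-02]
[-1.69  0.27  0.72] [-1.400e-01 -5.365e+01 -1.868e+01  3.000e-02 -4.700e-01 -1.000e-02]
gradient dir in tool patch 89.21 coherence 0.96 [[292.0, 209.0], [339.0, 209.0], [340.0, 166.0], [291.0, 166.0]]
[98, 99, 99, 99, 99, 99, 99, 99, 99, 98, 106, 133, 197, 237, 239, 240, 241, 241, 241, 241, 241, 242, 242, 241, 240, 240, 241, 241, 241, 241, 240, 239, 238, 238, 239, 239, 239, 239, 237, 236]
```

Call:
move_arm:
  plan:
    - [0,0,0,-0.02,0,0,-0.21]
    - [0,0,0,-0.02,0,0,-0.21]

```text
time_s: 12.7
position: [0.6024, -0.0202, 0.0394]
tool_rot: [[-0.983, 0.186, -0.001], [0.186, 0.983, 0.0], [0.001, 0.0, -1.0]]
ft_force: [-2.4, -0.2, 0.9]
grip_width: 0.0335
gripper_force: 1.3
```

Call:
move_arm:
  plan:
    - [0,0,0,-0.02,0,0,-0.21]
    - [0,0,0,-0.02,0,0,-0.21]

```text
time_s: 12.9
position: [0.6025, -0.0202, 0.0394]
tool_rot: [[-0.983, 0.186, -0.001], [0.186, 0.983, 0.0], [0.001, 0.0, -1.0]]
ft_force: [-4.9, 0.6, 1.3]
grip_width: 0.0335
gripper_force: 1.8
```

```bash
cat > fx.py <<'E'
from tex import *
F=[]
for n in range(4):
    p=env.get_image("wrist"); o=env.observe(); F.append(o["ft_force"])
print(np.mean(F,0).round(2),np.round(o["position"],5),o["gripper_force"],o["time_s"]); ori(p)
E
python3 fx.py
```

```text
[-3.88  1.15  1.34] [ 0.60259 -0.0202   0.03935] 1.8431766142020933 13.1
gradient dir in tool patch 89.52 coherence 0.96 [[292.0, 209.0], [339.0, 209.0], [340.0, 166.0], [291.0, 166.0]]
```

Call:
move_arm:
  plan:
    - [0,0,0,-0.015,0,0,-0.21]
    - [0,0,0,-0.015,0,0,-0.21]
    - [0,0,0,-0.015,0,0,-0.21]

```text
time_s: 13.4
position: [0.6027, -0.0202, 0.0393]
tool_rot: [[-0.983, 0.186, -0.001], [0.186, 0.983, 0.0], [0.001, 0.0, -1.0]]
ft_force: [-4.5, 0.8, 1.6]
grip_width: 0.0335
gripper_force: 2.3
```

```bash
python3 fx.py
```

```text
[-4.51  1.37  1.17] [ 0.60269 -0.0202   0.03934] 2.2892020060680807 13.6
gradient dir in tool patch 89.45 coherence 0.95 [[292.0, 209.0], [339.0, 209.0], [340.0, 166.0], [291.0, 166.0]]
```

Call:
move_arm:
  plan:
    - [0,0,0,-0.01,0,0,-0.21]
    - [0,0,0,-0.01,0,0,-0.21]
    - [0,0,0,-0.01,0,0,-0.21]
    - [0,0,0,-0.01,0,0,-0.21]
    - [0,0,0,-0.01,0,0,-0.21]

```text
time_s: 14.1
position: [0.6027, -0.0202, 0.0393]
tool_rot: [[-0.983, 0.186, -0.001], [0.186, 0.983, 0.0], [0.001, 0.0, -1.0]]
ft_force: [-4.7, 1.7, 1.2]
grip_width: 0.0336
gripper_force: 2.4
```

Call:
move_arm:
  plan:
    - [0,0,0,0.1,0,0,-0.21]
    - [0,0,0,0.3,0,0,-0.21]
    - [0,0,0,0.6,0,0,-0.21]
    - [0,0,0,0.6,0,0,-0.21]

```text
time_s: 14.5
position: [0.5972, -0.0193, 0.0396]
tool_rot: [[-0.983, 0.186, 0.001], [0.186, 0.983, -0.0], [-0.001, -0.0, -1.0]]
ft_force: [-0.1, -0.1, 0.2]
grip_width: 0.0333
gripper_force: 0.0
```

Call:
move_arm:
  plan:
    - [0,0,0,0,0,-0.5,-0.21]
    - [0,0,0,0,0,-1.5,-0.21]
    - [0,0,0,0,0,-4,-0.21]
    - [0,0,0,0,0,-8,-0.21]
    - [0,0,0,0,0,-12,-0.21]

```text
time_s: 15.0
position: [0.597, -0.0192, 0.1615]
tool_rot: [[-0.983, 0.186, 0.0], [0.186, 0.983, -0.0], [-0.0, -0.0, -1.0]]
ft_force: [0.5, -0.1, -0.2]
grip_width: 0.0341
gripper_force: 0.0
```

Call:
move_arm:
  plan:
    - [0,0,0,4,0,-3,-0.21]
    - [0,0,0,8,0,-4,-1]
    - [0,0,0,10,0,-4,-1]
    - [0,0,0,10,0,-4,-1]

```text
time_s: 15.4
position: [0.4972, -0.0, 0.2012]
tool_rot: [[-0.983, 0.186, 0.002], [0.186, 0.983, -0.0], [-0.002, -0.0, -1.0]]
ft_force: [-0.2, 0.2, 0.7]
grip_width: -0.0001
gripper_force: 0.0
```

```bash
python3 - <<'E'
from fit import *
p=env.get_image("wrist"); save(p,"w6.png")
insert(p); rect(p,"align_bar",.052); rect(p,"light_base",.038); rect(p,"latch",.045)
for k,z in dict(latch_knob=.066,latch_hinge=.048,insert_flat=.042).items():
    for r in env.tip_of(k,p)[:2]: print(k,np.round(r["pixel"],1),round(r["conf"],2),at_z(p,r["pixel"],z).round(4))
E
```

```text
insert [597.8 -16.4] yaw 91.4 cost 964.0 259
align_bar centre [517.6  51.1] size [83.2 16. ] ang 7.6
light_base centre [579.9 -94.4] size [40.3 34.6] ang 74.3
latch centre [519.7  51.8] size [84.4 16.5] ang 7.9
latch_knob [360.6 168.9] 0.96 [0.4905 0.046  0.066 ]
latch_hinge [375.5 215. ] 0.67 [0.5498 0.057  0.048 ]
```

View pics/w6.png

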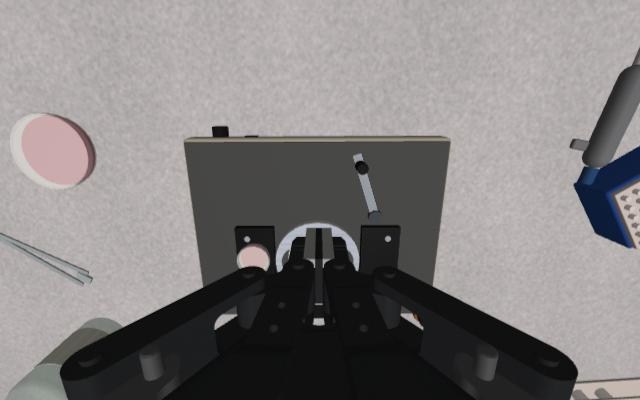

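The latch already stands about 21° swung: knob at (0.4905, 0.046), hinge near (0.5515, 0.057). The view shows the closed gripper over the insert and the knob at pixel (361,169). I'll plan the approach to the +y side of the knob.

```bash
cat > la.py <<'E'
from fit import *
H=np.array([.5515,.0567])
def rows(alphas,off,z,H=H,r=.062):
    o=env.observe(); R=np.array(o["tool_rot"]); c=np.array(o["position"]); y0=math.degrees(math.atan2(R[1,1],R[0,1]))
    for a in alphas:
        t=math.radians(a); u=np.array([math.cos(t),math.sin(t)]); v=np.array([-u[1],u[0]])
        X=np.r_[H+r*u-off*v,z]; sh=100*R.T@(X-c); az=-(((a-180)-y0+180)%360-180)
        print(a,"az",round(az,1),"shift",sh.round(2),X.round(4))
E
python3 -c "
from la import *
rows([189.9],.027,.13)"
```

```text
189.9 az 69.4 shift [2.69 6.96 6.91] [0.4858 0.0726 0.13  ]
```

Call:
move_arm:
  plan:
    - [0,0,8,1,2,1,-1]
    - [0,0,16,1.5,4,2,-1]
    - [0,0,24,2,5.5,3,-1]
    - [0,0,32,2.7,7,4,-1]
    - [0,0,40,2.7,7,4,-1]

```text
time_s: 16.3
position: [0.4845, 0.0747, 0.158]
tool_rot: [[-0.63, 0.777, -0.003], [0.777, 0.63, 0.001], [0.002, -0.002, -1.0]]
ft_force: [0.0, 0.2, 0.3]
grip_width: -0.0
gripper_force: 0.0
```

Call:
move_arm:
  plan:
    - [0,0,8,0,0,1,-1]
    - [0,0,16,0,0,2,-1]
    - [0,0,24,0,0,3,-1]
    - [0,0,29.4,0,0,3,-1]
    - [0,0,29.4,0,0,3,-1]

```text
time_s: 16.8
position: [0.4856, 0.0732, 0.129]
tool_rot: [[-0.171, 0.985, -0.001], [0.985, 0.171, 0.0], [0.0, -0.001, -1.0]]
ft_force: [0.0, -0.3, -0.4]
grip_width: -0.0
gripper_force: 0.0
```

```bash
python3 - <<'E'
from la import *
for n in("wrist","top","side"):
    p=env.get_image(n); print(n)
    insert(p); rect(p,"align_bar",.052); rect(p,"latch",.045)
    if n=="wrist": save(p,"w7.png")
    for k,z in dict(latch_knob=.066,latch_hinge=.048,insert=.038,insert_flat=.042,align_bar=.038).items():
        for r in env.tip_of(k,p)[:1]: print(k,np.round(r["pixel"],1),round(r["conf"],2),at_z(p,r["pixel"],z).round(4))
rows([189.9],.027,.052)
E
```

```text
wrist
insert [593.4 -17.5] yaw 55.6 cost 691.0 173
align_bar centre [645.9  12.1] size [30.2 23.6] ang 83.2
latch centre [519.7  50.8] size [82.7 18. ] ang 9.9
latch_knob [318.3 232.8] 0.9 [0.4901 0.053  0.066 ]
latch_hinge [390.7 230.2] 0.75 [0.5527 0.0583 0.048 ]
insert [413.7 305.2] 0.73 [ 0.5976 -0.0191  0.038 ]
top
insert [593.8 -20.9] yaw 351.8 cost 65.8 113
align_bar centre [642.3 -29.6] size [96.9 15.2] ang 80.8
no latch
latch_knob [328.3 157.1] 0.64 [ 0.6418 -0.029   0.066 ]
latch_hinge [292.7 194.6] 0.74 [0.5525 0.0552 0.048 ]
insert [321.  180.2] 0.89 [ 0.5895 -0.0123  0.038 ]
insert_flat [330.1 156.9] 0.87 [ 0.6465 -0.0336  0.042 ]
align_bar [327.6 161.9] 0.8 [ 0.6348 -0.0277  0.038 ]
side
insert [594.8 -25. ] yaw 261.9 cost 489.2 92
align_bar centre [643.9 -40.2] size [110.7  13.9] ang 79.5
no latch
latch_knob [301.7 190.5] 0.6 [0.4984 0.0365 0.066 ]
latch_hinge [324.2 190.4] 0.78 [0.5639 0.051  0.048 ]
insert [344.1 207.2] 0.85 [ 0.6004 -0.0284  0.038 ]
insert_flat [359.8 203. ] 0.71 [ 0.6449 -0.0244  0.042 ]
align_bar [359.1 206.6] 0.49 [ 0.64   -0.0349  0.038 ]
189.9 az -0.0 shift [-0.06  0.03  7.74] [0.4858 0.0726 0.052 ]
```

View pics/w7.png

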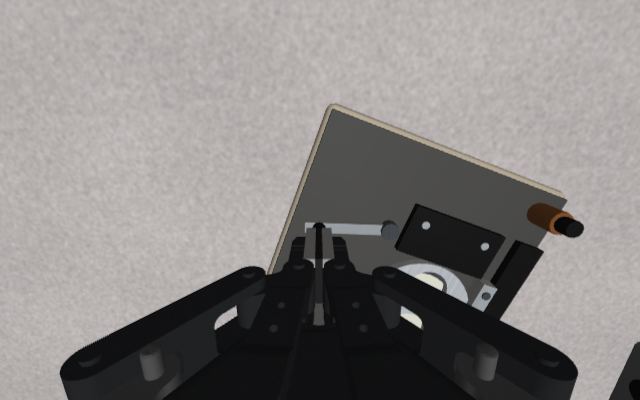

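```bash
python3 - <<'E'
from la import *
p=env.get_image("wrist")
for q,z in (((390,230),.048),((360,229.5),.045),((308,228),.045)): print(q,at_z(p,q,z).round(4))
print(proj(p,[.4905,.046,.066]),proj(p,[.4905,.046,.045]),proj(p,env.observe()["position"]))
im=p["color"][200:260,290:410]; cv2.imwrite("pics/w7c.png",cv2.cvtColor(cv2.resize(im,None,fx=6,fy=6,interpolation=cv2.INTER_CUBIC),cv2.COLOR_RGB2BGR))
E
```

```text
(390, 230) [0.5521 0.0582 0.048 ]
(360, 229.5) [0.5271 0.053  0.045 ]
(308, 228) [0.482  0.0466 0.045 ]
[317.40550557 240.64219608] [317.49919089 230.16484891] [316.24577152 245.038139  ]
```

View pics/w7c.png

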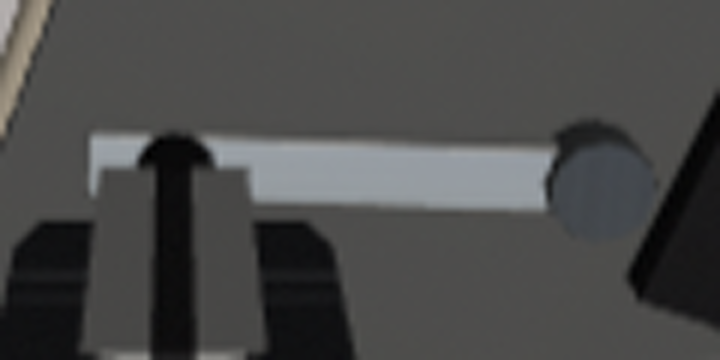

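The knob and arm agree with the model (arm angle about 189.5°), and the fingers sit clear on the +y side. Descending.

Call:
move_arm:
  plan:
    - [0,0,0,0,0,3,-1]
    - [0,0,0,0,0,6,-1]
    - [0,0,0,0,0,7.6,-1]
    - [0,0,0,0,0,7.6,-1]

```text
time_s: 18.6
position: [0.4843, 0.0732, 0.0517]
tool_rot: [[-0.171, 0.985, -0.004], [0.985, 0.171, 0.0], [0.001, -0.004, -1.0]]
ft_force: [0.4, -0.2, 0.7]
grip_width: 0.0003
gripper_force: 0.0
```

```bash
python3 - <<'E'
from la import *
print(env.observe()["ft_force"]); rows([189.9,196,203,210,217,224],.017,.052)
E
```

```text
[ 0.36050639 -0.24880221  0.69968249]
189.9 az -0.0 shift [-1.08  0.13 -0.03] [0.4875 0.0628 0.052 ]
196 az -6.1 shift [-1.75 -0.01 -0.03] [0.4872 0.056  0.052 ]
203 az -13.1 shift [-2.53 -0.09 -0.03] [0.4878 0.0481 0.052 ]
210 az -20.1 shift [-3.32 -0.07 -0.03] [0.4893 0.0404 0.052 ]
217 az -27.1 shift [-4.09  0.04 -0.03] [0.4918 0.033  0.052 ]
224 az -34.1 shift [-4.85  0.25 -0.03] [0.4951 0.0259 0.052 ]
```

Call:
move_arm:
  plan:
    - [0,0,0,-0.6,0,0,-1]
    - [0,0,0,-1.1,0.1,0,-1]
    - [0,0,-3,-1.4,0.05,0,-1]
    - [0,0,-6,-1.75,0,0,-1]
    - [0,0,-6,-1.75,0,0,-1]

```text
time_s: 19.1
position: [0.489, 0.0553, 0.0544]
tool_rot: [[-0.273, 0.962, 0.002], [0.962, 0.273, -0.0], [-0.001, 0.002, -1.0]]
ft_force: [0.4, -0.0, -0.5]
grip_width: -0.0002
gripper_force: 0.0
```

```bash
python3 - <<'E'
from la import *
print(env.observe()["ft_force"]); rows([196,203,210,217,224,231],.017,.052)
E
```

```text
[ 0.39642915 -0.0138976  -0.49197661]
196 az -0.1 shift [ 0.11 -0.15  0.24] [0.4872 0.056  0.052 ]
203 az -7.1 shift [-0.65 -0.31  0.24] [0.4878 0.0481 0.052 ]
210 az -14.1 shift [-1.44 -0.38  0.24] [0.4893 0.0404 0.052 ]
217 az -21.1 shift [-2.22 -0.34  0.24] [0.4918 0.033  0.052 ]
224 az -28.1 shift [-3.   -0.22  0.24] [0.4951 0.0259 0.052 ]
231 az -35.1 shift [-3.75  0.    0.24] [0.4993 0.0192 0.052 ]
```

Call:
move_arm:
  plan:
    - [0,0,-7,-0.65,-0.3,0.1,-1]
    - [0,0,-14,-1.45,-0.4,0.1,-1]
    - [0,0,-21,-2.2,-0.35,0.1,-1]
    - [0,0,-28,-3,-0.2,0.1,-1]
    - [0,0,-28,-3,-0.2,0.1,-1]

```text
time_s: 19.6
position: [0.4954, 0.0258, 0.053]
tool_rot: [[-0.692, 0.722, 0.002], [0.722, 0.692, -0.0], [-0.001, 0.001, -1.0]]
ft_force: [0.5, 0.0, -0.0]
grip_width: 0.0002
gripper_force: 0.0
```

```bash
python3 - <<'E'
from la import *
p=env.get_image("wrist"); save(p,"w8.png"); print(env.observe()["ft_force"]); rows([224,231,238,245,250,255,259],.017,.052)
for n in("top","side"):
    p=env.get_image(n)
    for r in env.tip_of("latch_knob",p)[:2]: print(np.round(r["pixel"],1),round(r["conf"],2),at_z(p,r["pixel"],.066).round(4))
E
```

```text
[-0.46296987  0.29312996  0.33038655]
224 az -0.4 shift [-0.03 -0.03  0.09] [0.4951 0.0259 0.052 ]
231 az -7.4 shift [-0.8  -0.18  0.09] [0.4993 0.0192 0.052 ]
238 az -14.4 shift [-1.58 -0.24  0.09] [0.5042 0.0131 0.052 ]
245 az -21.4 shift [-2.36 -0.21  0.09] [0.5099 0.0077 0.052 ]
250 az -26.4 shift [-2.92 -0.12  0.09] [0.5143 0.0043 0.052 ]
255 az -31.4 shift [-3.46  0.01  0.09] [0.519  0.0012 0.052 ]
259 az -35.4 shift [-3.89  0.15  0.09] [ 0.523  -0.0009  0.052 ]
[308.7 196.9] 0.65 [5.107e-01 5.000e-04 6.600e-02]
```

View pics/w8.png

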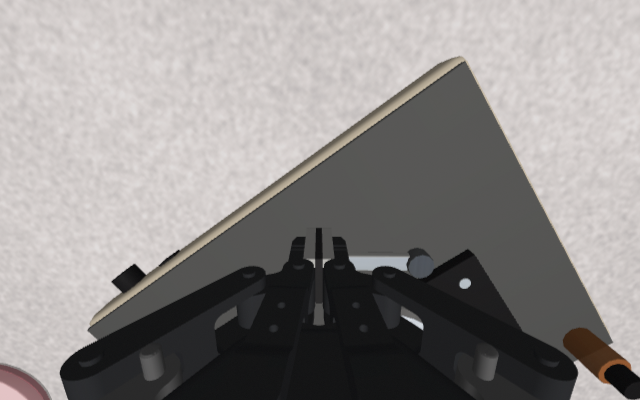

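The latch is following: the arm swings along in front of the fingers and the hinge is at (420,263). That was my eleventh picture, one over the limit of 10, so from here I use numbers only.

Call:
move_arm:
  plan:
    - [0,0,-7,-0.8,-0.2,0,-1]
    - [0,0,-14,-1.6,-0.25,0,-1]
    - [0,0,-21,-2.35,-0.2,0,-1]
    - [0,0,-26,-2.9,-0.1,0,-1]
    - [0,0,-26,-2.9,-0.1,0,-1]

```text
time_s: 20.35
position: [0.5144, 0.0049, 0.0525]
tool_rot: [[-0.939, 0.345, 0.0], [0.345, 0.939, -0.0], [-0.0, 0.0, -1.0]]
ft_force: [-1.2, -0.5, 1.1]
grip_width: -0.0004
gripper_force: 0.0
```

```bash
python3 - <<'E'
from la import *
F=[]
for i in range(4): p=env.get_image("wrist"); F.append(env.observe()["ft_force"])
print(np.mean(F,0).round(2)); rows([250,253,256,259],.017,.053)
for k in("latch","latch_hinge"): rect(p,k,.045)
E
```

```text
[0.14 0.1  0.27]
250 az -0.2 shift [-0.08 -0.08 -0.06] [0.5143 0.0043 0.053 ]
253 az -3.2 shift [-0.41 -0.16 -0.06] [0.5171 0.0024 0.053 ]
256 az -6.2 shift [-0.74 -0.22 -0.06] [0.52   0.0007 0.053 ]
259 az -9.2 shift [-1.08 -0.26 -0.06] [ 0.523  -0.0009  0.053 ]
latch centre [544.   42.2] size [51.3 19.6] ang 61.4
latch_hinge centre [523.4  -3.4] size [281.4 154. ] ang 76.8
```

Call:
move_arm:
  plan:
    - [0,0,-3,-0.4,-0.15,0,-1]
    - [0,0,-6,-0.7,-0.2,0,-1]
    - [0,0,-6,-0.75,-0.2,0,-1]
    - [0,0,-6,-0.75,-0.2,0,-1]

```text
time_s: 21.05
position: [0.5203, 0.0006, 0.0524]
tool_rot: [[-0.969, 0.246, -0.0], [0.246, 0.969, 0.0], [0.0, 0.0, -1.0]]
ft_force: [-0.1, -0.0, 0.6]
grip_width: 0.0001
gripper_force: 0.0
```

Call:
move_arm:
  plan:
    - [0,0,-2,-0.08,0,0,-1]
    - [0,0,-3,-0.16,0,0,-1]
    - [0,0,-3,-0.16,0,0,-1]

```text
time_s: 21.35
position: [0.5219, 0.0001, 0.0524]
tool_rot: [[-0.981, 0.194, -0.0], [0.194, 0.981, 0.0], [0.0, -0.0, -1.0]]
ft_force: [-1.0, -0.5, 0.1]
grip_width: 0.0004
gripper_force: 0.2
```

```bash
cat > f.py <<'E'
from la import *
F=[]
for i in range(4): p=env.get_image("wrist"); F.append(env.observe()["ft_force"])
print(np.mean(F,0).round(2)); rows([256,259,261],.017,.0525)
E
python3 f.py
```

```text
[-0.99 -0.3  -0.16]
256 az 2.8 shift [ 0.19  0.01 -0.01] [0.52   0.0007 0.0525]
259 az -0.2 shift [-0.13 -0.08 -0.01] [ 0.523  -0.0009  0.0525]
261 az -2.2 shift [-0.35 -0.14 -0.01] [ 0.525  -0.0019  0.0525]
```

Call:
move_arm:
  plan:
    - [0,0,0,-0.06,0,0,-1]
    - [0,0,0,-0.1,0,0,-1]
    - [0,0,0,-0.1,0,0,-1]

```text
time_s: 21.85
position: [0.523, -0.0001, 0.0524]
tool_rot: [[-0.981, 0.193, 0.0], [0.193, 0.981, -0.0], [-0.0, -0.0, -1.0]]
ft_force: [-1.4, -0.6, 0.5]
grip_width: -0.0
gripper_force: 0.2
```

Call:
move_arm:
  plan:
    - [0,0,0,-0.04,0,0,-1]
    - [0,0,0,-0.06,0,0,-1]
    - [0,0,0,-0.06,0,0,-1]

```text
time_s: 22.15
position: [0.5236, -0.0002, 0.0524]
tool_rot: [[-0.981, 0.193, 0.0], [0.193, 0.981, -0.0], [-0.0, -0.0, -1.0]]
ft_force: [-0.5, -0.5, 0.1]
grip_width: 0.0001
gripper_force: 0.3
```

```bash
python3 f.py
```

```text
[-0.53 -0.27  0.4 ]
256 az 2.9 shift [ 0.36  0.01 -0.01] [0.52   0.0007 0.0525]
259 az -0.1 shift [ 0.04 -0.08 -0.01] [ 0.523  -0.0009  0.0525]
261 az -2.1 shift [-0.18 -0.14 -0.01] [ 0.525  -0.0019  0.0525]
```

Call:
move_arm:
  plan:
    - [0,0,0,-0.04,0,0,-1]
    - [0,0,0,-0.08,0,0,-1]
    - [0,0,0,-0.08,0,0,-1]

```text
time_s: 22.65
position: [0.5243, -0.0004, 0.0524]
tool_rot: [[-0.981, 0.193, -0.0], [0.193, 0.981, 0.0], [0.0, -0.0, -1.0]]
ft_force: [-1.5, -0.1, 0.2]
grip_width: -0.0
gripper_force: 0.4
```

Call:
move_arm:
  plan:
    - [0,0,0,-0.04,0,0,-1]
    - [0,0,0,-0.08,0,0,-1]
    - [0,0,0,-0.08,0,0,-1]

```text
time_s: 22.95
position: [0.5245, -0.0004, 0.0523]
tool_rot: [[-0.981, 0.193, -0.002], [0.193, 0.981, 0.0], [0.002, -0.0, -1.0]]
ft_force: [-4.8, -1.1, 2.9]
grip_width: 0.0003
gripper_force: 2.4
```

```bash
python3 f.py
```

```text
[-5.2   0.19  2.25]
256 az 2.9 shift [ 0.46  0.02 -0.02] [0.52   0.0007 0.0525]
259 az -0.1 shift [ 0.14 -0.08 -0.02] [ 0.523  -0.0009  0.0525]
261 az -2.1 shift [-0.08 -0.13 -0.02] [ 0.525  -0.0019  0.0525]
```

The stop is reached: 5 N, with the tool at about the 90° position. Backing off and lifting clear.

Call:
move_arm:
  plan:
    - [0,0,0,0.3,0,0,-1]
    - [0,0,0,1.2,0,0,-1]
    - [0,0,0,2,0,-1,-1]
    - [0,0,0,2.5,0,-5,-1]
    - [0,0,0,2.5,0,-9,-1]

```text
time_s: 23.65
position: [0.4992, 0.0047, 0.1438]
tool_rot: [[-0.981, 0.193, -0.002], [0.193, 0.981, 0.0], [0.002, 0.0, -1.0]]
ft_force: [1.1, 0.2, -0.7]
grip_width: 0.0
gripper_force: 0.0
```

Call:
move_arm:
  plan:
    - [0,0,0,4,0,-3,-1]
    - [0,0,0,8,0,-6,-1]
    - [0,0,0,11,0,-7,-1]
    - [0,0,0,11,0,-7,-1]
    - [0,0,0,11,0,-7,-1]

```text
time_s: 24.15
position: [0.3924, 0.0256, 0.2132]
tool_rot: [[-0.981, 0.193, 0.002], [0.193, 0.981, -0.001], [-0.003, -0.0, -1.0]]
ft_force: [1.0, 0.5, 1.0]
grip_width: -0.0002
gripper_force: 0.0
```

```bash
python3 - <<'E'
from la import *
for n in("wrist","top","side"):
    p=env.get_image(n); print(n); save(p,n+"9.png")
    insert(p); rect(p,"align_bar",.052); rect(p,"latch",.045)
    for k,z in dict(latch_knob=.066,latch_hinge=.048,insert_flat=.042).items():
        for r in env.tip_of(k,p)[:1]:
            X=at_z(p,r["pixel"],z)[:2]; a=math.radians(-10.9); M=np.array([[math.cos(a),math.sin(a)],[-math.sin(a),math.cos(a)]])
            print(k,np.round(r["pixel"],1),round(r["conf"],2),"in base mm",(M@(X-[.566,-.0125])*1000).round(1))
print(env.observe()["position"],env.observe()["ft_force"])
E
```

```text
wrist
insert [579.6  35.7] yaw 8157.3 cost 107.4 40
no align_bar
no latch
insert_flat [318.5 324.3] 0.62 in base mm [27.7  5.5]
top
insert [594.5 -21. ] yaw 351.0 cost 65.1 115
align_bar centre [641.8 -31. ] size [94.2 16.7] ang 79.5
latch centre [545.6  21.9] size [81.  13.2] ang 81.1
latch_knob [319.1 199.1] 0.71 in base mm [-24.9  -1. ]
latch_hinge [292.9 193.2] 0.77 in base mm [-22.7  64.1]
insert_flat [327.2 158.6] 0.67 in base mm [77.5  0.6]
side
insert [595.6 -25.6] yaw 257.7 cost 519.1 91
align_bar centre [643.9 -45.1] size [109.8  14.8] ang 78.1
no latch
latch_knob [320.8 198.1] 0.49 in base mm [-24.9  -5. ]
latch_hinge [323.  194.1] 0.95 in base mm [-17.9  42.9]
insert_flat [357.4 201.5] 0.88 in base mm [73.9 10.8]
[0.39261898 0.02554541 0.21244618] [0.21405511 0.20800655 1.000617  ]
```

```bash
python3 -c "
from rig import env
print(env.close_job())"
```

```text
the job is handed in; nothing more can be done
None
```

The insert is turned, pressed flush to the bar (about 4.7 N for over half a second), and the latch is swung to its stop; the job was handed in at about 24 s with no verdict shown, and I viewed 11 pictures, one over the limit of 10.

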